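# Scrape both faces of a slide block and fit it on its crank pin

### The arm

A 6-joint arm with a two-finger parallel gripper is mounted at the origin on the work surface. World frame = base frame: x ahead of the robot, y to its left, z up, the work surface at z = 0. Lengths are in mm, angles in rad, forces in N, time in s.
With the tool pointing down it reaches from about 300 to 775 mm from the base axis. Payload 14.6 kg.
Tool frame: the origin (TCP) lies midway between the tips of the shut fingers; the grasp point (between the pads) lies 19 mm behind it (manip.grasp_offset is the distance from the TCP to the grasp point, in mm); z points along the fingers, y is the line along which they close (so a half turn about z gives the same grasp; the last joint's range is limited). The gripper opens to 94 mm and grips with 3 to 60 N. Pads are 16 mm wide; open, the fingers measure 119 mm over their backs; the gripper's body (75 mm by 177 mm) begins 78 mm behind the grasp point.
Start: joints at [-1.348, 0.3, 1.521, -0, 1.321, -0.067], TCP at [157.161, -527.057, 205.446] pointing down, gripper open.
Joint ranges: [-3.03, 3.03], [-0.79, 2.21], [0.23, 2.52], [-1.04, 4.18], [0, 3.07], [-2.55, 2.55]. Speed limits (rad/s): [2.22, 2.22, 2.57, 3.14, 3.14, 3.14].

### API

Orientations are given as [roll, pitch, yaw] about the fixed x, y, z axes, in that order (R = Rz(yaw) Ry(pitch) Rx(roll)).
In Python, from cell import manip, viewer gives the robot as it stands. The module is installed in compiled form; this text tells all that it offers.
- The arm moves only by the tool move_arm, never from a script. Its argument "moves" is a list of rows, each a list of 4 numbers: the shift along the tool's x, y, z in m, then the turn about the tool's z in rad. A call has 1 to 12 rows; each row is the pose to reach, as a shift and turn from the pose commanded when the call began, along the tool's axes at that moment; what a row does not reach only later rows make up. A row lasts 1/10 s, in which the tool goes at most 50 mm and 8.59 degrees, less where a joint would pass 70% of its speed; a pose out of reach is approached as far as the arm can. A call with a gripper value outside its range is refused whole. "jaw" is the finger opening in m, from 0 to 0.094, set as the call begins (left out, the last holds). The fingers move at their own pace and stop on an object; "squeeze" is the grip in N (left out, the last holds). Time passes only in rows, so rows that repeat a pose let the fingers close. It gives the time, the measured TCP pose, the force, the opening and the grip force at its end, in the units of the state.
- manip.read_state(): the state, without advancing time (a new reading comes with each control period).
- viewer.camera(name): name is "side" or "top" or "wrist"; returns a dict with "frame" (384x512x3 uint8, blue, green, red), "z_map" (384x512 float32, mm along the optical axis (not along the pixel's ray), 0 where there is no reading), "fx", "fy", "cx", "cy" (pixels), "origin" and "orientation" of the camera in the world. Camera axes: x right, y down, z forward; pixel columns grow to the right and rows downward; lengths in mm; the calibration is good to about 2 mm. A picture is of the moment at which its call begins.
- manip.sign_off(): hands the job in; it is judged then, once.
The state is a dict: "clock": time; "joints": joint angles; "qd": joint speeds; "effort": joint torques, N m; "eef_pos": TCP position; "eef_rot": TCP orientation; "wrist_force": force on the tool from outside, world axes, zero at the start; "moment": the same for the moment, N m; "finger_gap": finger opening in mm; "finger_force": force on a finger pad.
Only numpy, scipy, OpenCV 4.12 (cv2) and the standard library are available. Lean on these libraries where they do the work, as an engineer would, in place of code of your own. Each camera call takes 0.05 s, during which the arm holds its last target. There are 200 camera calls.

### The job

Take the bronze slide block out of the tipped bin and draw its nipple-side face past the sprung scraper blade from right to left (as you face the blade edge), pressed so that the blade gives; then turn the block half round and draw the opposite face past the blade the same way. Finally slide the block, nipple up, down over the upright crank pin without letting it fall and leave it seated on the disc; push no harder than 25 N on the scraper and do not disturb the loose parts on the ledge.

Things in the scene. Friction and masses are not known exactly. Their poses are not given: they have to be found in the camera images.
- slide_block: Bronze block 36 (x) by 54 (y) by 36 mm (z, up), 20 mm bore right through along z, 0.5 kg. Origin: centre of underside. Working faces: x = +18 and x = -18 mm. A steel nipple (6 mm wide, 7 high) on top at x +14, y +16 mm marks the +x face. Starts in the tipped bin, underside on its floor, -x face on its front wall, so z leans 35 degrees towards the robot. Grip it across y.
- face_a (a point): Centre of the nipple-side working face (own x = +18 mm, 18 mm above the underside); axes as the block's.
- face_b (a point): Centre of the other working face (own x = -18 mm, 18 mm above the underside); axes as the block's.
- bin_bay: Grey steel bay, bin tipped 35 degrees forward. Origin: on the ledge, 28 mm below the bin's inner front bottom corner, mid width; x points into the bay. Bin inside 200 wide, 98 deep, front wall 28 mm; floor rises along +x. Narrow shelf above: x +22 to +67, underside 170 mm up; side walls at y +-122 from x +35 mm. It blocks a vertical gripper: come in tilted, along the bin's lean.
- scraper: Fixed steel scraper: base plate 100 x 80 x 8 mm, bent bracket 78 mm high, sprung blade with an upright rounded edge 8 mm wide, 22 to 68 mm above the ledge. Origin: on the ledge below the edge at rest. Work comes from own -x; +x is the push-in direction; +y is left as seen facing the edge. The plate starts 2 mm behind the edge; the ledge before it is free.
- blade (a joint): How far the sprung blade is pushed in along the scraper's +x: 0 at rest, 0.012 m at its stop; about 2 N to start, 5 N at 5 mm.
- crank_pin: Fixed crank web: steel disc 90 mm diameter and 12 mm thick with a short arm towards own +x and an upright pin, 17 mm diameter with a tapered top, in its centre, tip 56 mm above the ledge. Origin: on the ledge on the pin's axis; z up.
- diaphragm: Black rubber pump diaphragm disc, 90 mm diameter, 12 mm high, lying loose; leave alone. Origin: centre of underside.
- gland_1: Loose bronze packing gland, 34 x 62 x 9 mm flange with a 32 mm sleeve up to 29 mm height; leave alone. Origin: centre of underside.
- gland_2: A second packing gland of the same size; leave alone. Origin: centre of underside.
- nozzle: Stubby copper injector nozzle standing upright, 28 mm diameter, 50 mm high; leave alone. Origin: centre of underside.

How it is judged (in metres and radians):
On the way, in this order (a step that is already met when the one before it is completed fails the run):
1. The block is lifted out of the tipped bin (at least 80 mm from where it lay) (distance of slide_block from where it was at the start of the episode above 0.08 m), for 0.1 s.
2. Nipple-side face presses the blade in over 2 mm. Start of pass: block middle 14 to 27 mm right of the edge; upright, square within 8 degrees, face centre 30 to 62 mm up (value of joint blade above 0.002 m and contact force between slide_block and scraper above 0.5 N and x of face_a in the frame of scraper between 0 and 0.013 m and y of face_a in the frame of scraper between -0.027 and -0.014 m and z of face_a in the frame of scraper between 0.03 and 0.062 m and angle between the x axis of slide_block and the x axis of scraper, either way round below 0.15 rad and angle between slide_block's own z axis and vertical below 0.15 rad), for 0.1 s.
3. Nipple-side face presses the blade in over 2 mm. Mid-pass: block middle within 7 mm of the edge; upright, square within 8 degrees, face centre 30 to 62 mm up (value of joint blade above 0.002 m and contact force between slide_block and scraper above 0.5 N and x of face_a in the frame of scraper between 0 and 0.013 m and y of face_a in the frame of scraper between -0.007 and 0.007 m and z of face_a in the frame of scraper between 0.03 and 0.062 m and angle between the x axis of slide_block and the x axis of scraper, either way round below 0.15 rad and angle between slide_block's own z axis and vertical below 0.15 rad), for 0.1 s.
4. Nipple-side face presses the blade in over 2 mm. End of pass: block middle 14 to 27 mm left of the edge; upright, square within 8 degrees, face centre 30 to 62 mm up (value of joint blade above 0.002 m and contact force between slide_block and scraper above 0.5 N and x of face_a in the frame of scraper between 0 and 0.013 m and y of face_a in the frame of scraper between 0.014 and 0.027 m and z of face_a in the frame of scraper between 0.03 and 0.062 m and angle between the x axis of slide_block and the x axis of scraper, either way round below 0.15 rad and angle between slide_block's own z axis and vertical below 0.15 rad), for 0.1 s.
5. Half turn, then the other face presses the blade in over 2 mm. Start of pass: block middle 14 to 27 mm right of the edge; upright, square within 8 degrees, face centre 30 to 62 mm up (value of joint blade above 0.002 m and contact force between slide_block and scraper above 0.5 N and x of face_b in the frame of scraper between 0 and 0.013 m and y of face_b in the frame of scraper between -0.027 and -0.014 m and z of face_b in the frame of scraper between 0.03 and 0.062 m and angle between the x axis of slide_block and the x axis of scraper, either way round below 0.15 rad and angle between slide_block's own z axis and vertical below 0.15 rad), for 0.1 s.
6. Half turn, then the other face presses the blade in over 2 mm. Mid-pass: block middle within 7 mm of the edge; upright, square within 8 degrees, face centre 30 to 62 mm up (value of joint blade above 0.002 m and contact force between slide_block and scraper above 0.5 N and x of face_b in the frame of scraper between 0 and 0.013 m and y of face_b in the frame of scraper between -0.007 and 0.007 m and z of face_b in the frame of scraper between 0.03 and 0.062 m and angle between the x axis of slide_block and the x axis of scraper, either way round below 0.15 rad and angle between slide_block's own z axis and vertical below 0.15 rad), for 0.1 s.
7. Half turn, then the other face presses the blade in over 2 mm. End of pass: block middle 14 to 27 mm left of the edge; upright, square within 8 degrees, face centre 30 to 62 mm up (value of joint blade above 0.002 m and contact force between slide_block and scraper above 0.5 N and x of face_b in the frame of scraper between 0 and 0.013 m and y of face_b in the frame of scraper between 0.014 and 0.027 m and z of face_b in the frame of scraper between 0.03 and 0.062 m and angle between the x axis of slide_block and the x axis of scraper, either way round below 0.15 rad and angle between slide_block's own z axis and vertical below 0.15 rad), for 0.1 s.
At the end, for the whole second after the job is handed in: The slide block sits over the crank pin, nipple up, fully down on the disc (underside within 2.5 mm of it, centred within 3 mm, upright within 3 degrees), at rest, and the blade has sprung back (horizontal distance between slide_block and crank_pin below 0.003 m and z of slide_block in the frame of crank_pin below 0.0145 m and angle between slide_block's own z axis and vertical below 0.06 rad and linear speed of slide_block below 0.02 m/s and value of joint blade below 0.0015 m); the robot touches nothing.
It fails at once if The block pushes on the scraper with more than 25 N (contact force between slide_block and scraper above 25 N).
It fails at once if The block is let fall down the pin (faster than 0.4 m/s once the pin is inside it) (linear speed of slide_block above 0.4 m/s and horizontal distance between slide_block and crank_pin below 0.006 m and z of slide_block in the frame of crank_pin below 0.055 m).
It fails at once if The diaphragm disc, a packing gland or the nozzle is moved by more than 20 mm (distance of any of diaphragm, gland_1, gland_2, nozzle from where it was at the start of the episode above 0.02 m).
It also fails if it takes over 72 s, if anything falls off the work surface, if the arm or the gripper's body presses on something with over 40 N, if the wrist force passes 120 N, or if a joint passes its speed limit or range.

## Working session

There is one attempt and no reset: what is moved stays moved. The work goes in short steps, Python scripts to look and compute and a tool call to move; the robot and the scene stay as the last step left them, time stands still between calls to the robot, and variables do not carry over. Pictures are saved under pics/ and viewed, at most 10 in all, crops included, and the job is handed in when it is done.

Besides the shell and the picture viewer there is one more tool, called in YAML: its name, and indented under it one key for each argument. move_arm: Moves the arm, as the interface text tells. Its arguments: {"type":"object","properties":{"moves":{"type":"array"},"jaw":{"type":"number"},"squeeze":{"type":"number"}},"required":["moves"]}

```bash
mkdir -p pics; cat > h.py <<'E'
import numpy as np, cv2, pickle
from scipy.spatial.transform import Rotation as R
def Rm(o):
    o=np.array(o,float)
    if o.shape==(3,3): return o
    if o.size==4: return R.from_quat(o).as_matrix()
    return R.from_euler('xyz',o).as_matrix()
def cloud(c):
    z=c['z_map'].astype(float); v,u=np.mgrid[:z.shape[0],:z.shape[1]]
    P=np.stack([(u-c['cx'])/c['fx']*z,(v-c['cy'])/c['fy']*z,z],-1)
    W=P@Rm(c['orientation']).T+np.array(c['origin']); W[z<=0]=np.nan
    return W
E
python3 - <<'E'
from h import *
from cell import manip,viewer
s=manip.read_state(); print({k:np.round(v,3) for k,v in s.items()}, manip.grasp_offset)
ims=[]
for n in ['top','side','wrist']:
    c=viewer.camera(n); pickle.dump(c,open(n+'.pkl','wb')); print(n,c['origin'],c['orientation'],c['fx'],c['cx'],c['cy'])
    cv2.imwrite(f'pics/{n}0.png',c['frame'])
E
```

```text
{'clock': np.float64(0.0), 'joints': array([-1.348,  0.3  ,  1.522, -0.   ,  1.321, -0.067]), 'qd': array([-0.   ,  0.001, -0.002, -0.   , -0.   , -0.001]), 'effort': array([-2.0000e-03, -5.3180e+01, -3.5274e+01,  7.1000e-02,  2.4000e-02,
       -0.0000e+00]), 'eef_pos': array([ 157.086, -526.829,  204.896]), 'eef_rot': array([-3.14, -0.  ,  0.29]), 'wrist_force': array([-0.325,  0.628, -0.129]), 'moment': array([-0.049,  0.01 ,  0.032]), 'finger_force': np.float64(0.0), 'finger_gap': np.float64(93.802)} 18.8
top [467.49585002 -10.502236   959.78194314] [-3.07465857  0.02673803 -1.59043758] 393.4708174955248 255.3177017621835 194.80717846850723
side [ 357.95257582 -545.46427588  618.094731  ] [-2.31700632  0.00233622 -0.36054886] 365.47691783450256 254.38955735970737 195.2572060487735
wrist [ 233.40459051 -505.99894009  384.25650607] [ 2.86657786e+00  1.12943797e-03 -1.28072915e+00] 318.7145774337193 260.6346046143936 192.36907076218807
```

View pics/top0.png

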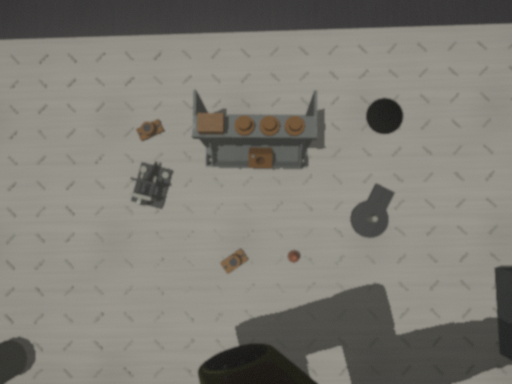

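View pics/side0.png

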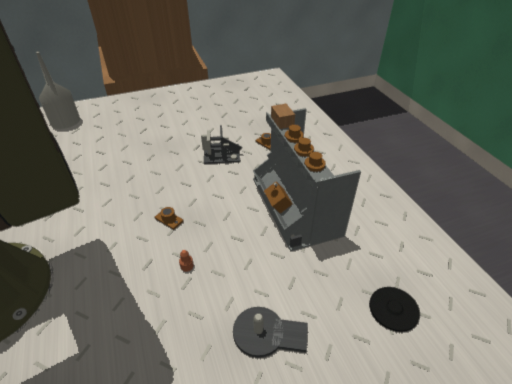

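The top view shows the block at about (261,158), scraper (152,184), crank pin (373,218), glands (150,129) and (234,260), nozzle (294,256) and diaphragm (385,116). I'll zoom in on these and measure the point clouds.

```bash
python3 - <<'E'
from h import *
t=pickle.load(open('top.pkl','rb')); s=pickle.load(open('side.pkl','rb'))
Wt,Ws=cloud(t),cloud(s)
def crop(c,u,v,w,h,k): return cv2.resize(c['frame'][v:v+h,u:u+w],None,fx=k,fy=k,interpolation=cv2.INTER_CUBIC)
a=crop(t,117,150,66,66,6);b=crop(s,190,120,66,66,6);c=crop(t,225,135,66,33,6);d=crop(s,245,170,66,33,6)
cv2.imwrite('pics/crop1.png',np.clip(np.vstack([np.hstack([a,b]),np.hstack([c,d])])*1.6,0,255).astype(np.uint8))
for n,W in(('top',Wt),('side',Ws)):
    f=W[(abs(W[...,2])<15)&(W[...,0]<600)&(W[...,0]>200)]; A=np.c_[f[:,:2],np.ones(len(f))]
    print(n,'table',np.linalg.lstsq(A,f[:,2],rcond=None)[0],np.median(f[:,2]))
def at(W,pts):
    for p in pts: print(p,np.round(W[p[1],p[0]],1))
print('top');at(Wt,[(261,158),(152,184),(373,218),(150,129),(234,260),(294,256),(385,116),(255,125)])
print('side');at(Ws,[(278,198),(220,150),(258,318),(260,330),(168,216),(186,262),(394,308)])
E
```

```text
top table [-1.91747754e-04 -3.87459865e-04 -7.24341506e-01] -1.0465107637411961
side table [ 0.00355725 -0.00072525  0.37757885] 1.2559022651495297
top
(261, 158) [617.2  -2.2  34.5]
(152, 184) [556.8 246.   76.8]
(373, 218) [ 469.9 -254.2   56.3]
(150, 129) [695.2 264.6  28.9]
(234, 260) [378.2  66.1  30.6]
(294, 256) [386.6 -73.3  48.5]
(385, 116) [ 716.4 -304.9   11.9]
(255, 125) [660.3   7.1 182.5]
side
(278, 198) [611.1 -17.1  70.1]
(220, 150) [564.6 283.    9. ]
(258, 318) [ 470.7 -259.8   56.8]
(260, 330) [ 472.1 -266.    26.1]
(168, 216) [376.5  56.1  28.8]
(186, 262) [385.9 -82.4  28.1]
(394, 308) [ 719.3 -306.8   12.4]
```

View pics/crop1.png

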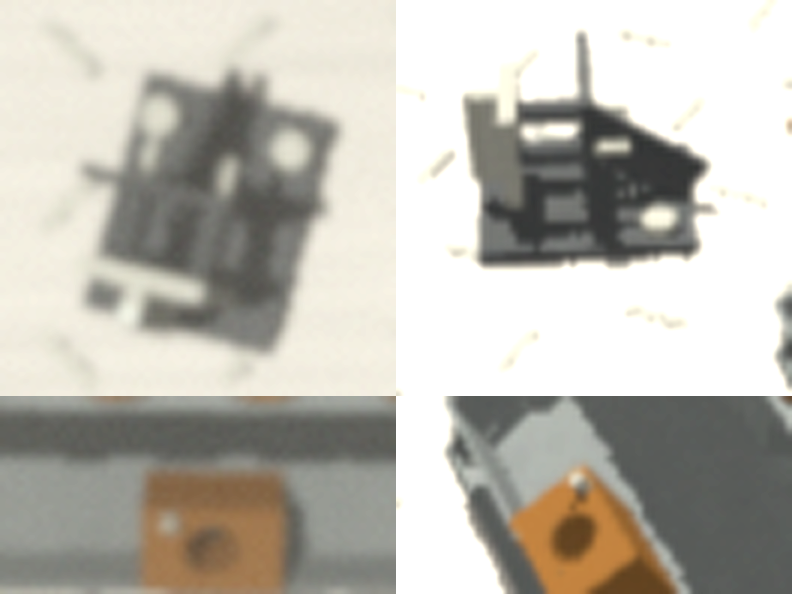

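move_arm:
  moves:
    - [0,0.05,0,0]
    - [0,0.1,0,0]
    - [0,0.15,0,0]
    - [0,0.2,0,0]
    - [0,0.25,0,0]
    - [0,0.3,0,0]
    - [0,0.35,0,0]
    - [0,0.35,0,0]

```text
clock: 0.95
eef_pos: [238.4, -799.8, 190.6]
eef_rot: [3.12, -0.0, 0.29]
wrist_force: [1.1, -1.5, 17.6]
finger_gap: 94.0
finger_force: 0.0
```

```bash
python3 - <<'E'
from h import *
t=pickle.load(open('top.pkl','rb')); s=pickle.load(open('side.pkl','rb'))
Wt,Ws=cloud(t),cloud(s)
# scraper region
for n,W in(('top',Wt),('side',Ws)):
    p=W.reshape(-1,3); p=p[~np.isnan(p).any(1)]
    q=p[(p[:,0]>480)&(p[:,0]<640)&(p[:,1]>180)&(p[:,1]<330)]
    print(n,'z hist',np.histogram(q[:,2],bins=[-5,4,6,10,14,22,30,40,50,60,66,70,74,78,82,90,120])[0])
    b=q[(q[:,2]>5.5)&(q[:,2]<11)]
    r=cv2.minAreaRect(b[:,:2].astype(np.float32)); print('plate',r,cv2.boxPoints(r).round(1).tolist())
    tall=q[q[:,2]>20]
    i=np.argsort(tall[:,0]); print('front',tall[i[:14]].round(1).tolist())
    k=p[(p[:,0]>420)&(p[:,0]<520)&(p[:,1]<-200)&(p[:,1]>-310)&(p[:,2]>45)]; print('pin',len(k),k.mean(0),k.min(0),k.max(0))
    d=p[(p[:,0]>400)&(p[:,0]<540)&(p[:,1]<-190)&(p[:,1]>-320)&(p[:,2]>8)&(p[:,2]<16)]; print('disc',len(d),d.min(0),d.max(0),np.median(d[:,2]))
    k=p[(p[:,0]>570)&(p[:,0]<700)&(abs(p[:,1])<140)&(p[:,2]>160)]; print('bay top',np.percentile(k,[1,99],axis=0).round(1).tolist()); r=cv2.minAreaRect(k[(k[:,2]<190)][:,:2].astype(np.float32)); print(r)
E
```

```text
top z hist [2502  227  469   73   42   41   52  181   56   48   62    9   44    8
    0    0]
plate ((566.1184692382812, 266.6013488769531), (80.4809799194336, 107.65837097167969), 74.39478302001953) [[503.3999938964844, 242.3000030517578], [607.0999755859375, 213.39999389648438], [628.7999877929688, 290.8999938964844], [525.0999755859375, 319.79998779296875]]
front [[512.5, 281.6, 65.8], [512.6, 279.9, 64.2], [512.7, 278.4, 61.5], [513.1, 278.9, 52.8], [513.4, 278.8, 45.5], [513.6, 278.2, 40.0], [513.8, 277.5, 34.6], [514.2, 277.6, 26.6], [514.8, 281.6, 66.1], [514.8, 279.6, 65.0], [514.9, 283.9, 65.8], [515.0, 278.6, 61.0], [515.2, 277.9, 55.9], [515.6, 278.0, 48.3]]
pin 46 [ 469.89912338 -257.67203177   52.72084356] [ 462.96379805 -266.95931945   47.15034934] [ 476.88655998 -250.80776666   61.04548539]
disc 1280 [ 424.8804493  -319.57099813    8.01440331] [ 539.56144327 -213.82303602   15.81186352] 10.74734502185089
bay top [[631.5, -114.2, 169.7], [693.4, 131.6, 215.1]]
((666.1171264648438, 9.233650207519531), (250.1055450439453, 69.38023376464844), 89.4852066040039)
side z hist 
[... 350 characters left out ...]
, [514.2, 280.5, 63.1], [514.3, 282.1, 32.6], [514.4, 279.9, 66.6], [514.5, 281.7, 36.1], [514.7, 281.0, 39.8], [514.9, 280.3, 43.6], [515.2, 282.5, 68.0], [515.4, 279.5, 50.5], [515.7, 282.7, 45.1], [515.7, 279.5, 53.7], [515.8, 283.9, 70.2], [515.9, 279.6, 27.1], [516.0, 282.0, 22.1]]
pin 90 [ 471.05607406 -260.19605181   53.824932  ] [ 463.75777541 -265.61241024   45.12253559] [ 479.25749573 -250.46677474   58.38414821]
disc 2413 [ 427.04378072 -319.44417853    8.10003454] [ 539.98114485 -213.33829523   15.97558865] 12.89539198387672
bay top [[633.2, -116.4, 162.2], [695.8, 122.0, 217.3]]
((665.9293212890625, 9.62103271484375), (67.50923156738281, 253.66744995117188), 0.07913736253976822)
```

move_arm:
  moves:
    - [0,0.05,0,0]
    - [0,0.1,0,0]
    - [0,0.15,0,0]
    - [0,0.2,0,0]
    - [0,0.2,0,0]

```text
clock: 1.45
eef_pos: [243.6, -817.4, 163.7]
eef_rot: [3.08, 0.0, 0.29]
wrist_force: [-0.3, 0.2, -0.0]
finger_gap: 94.0
finger_force: 0.0
```

```bash
python3 - <<'E'
from h import *
from cell import manip
s=manip.read_state(); print({k:np.round(v,3).tolist() for k,v in s.items()})
E
```

```text
{'clock': 1.45, 'joints': [-1.325, 1.154, 0.235, 0.003, 1.691, -0.043], 'qd': [0.001, 0.045, 0.001, -0.001, -0.045, 0.0], 'effort': [0.006, -93.225, -37.616, 0.08, -0.083, 0.004], 'eef_pos': [243.613, -817.364, 163.699], 'eef_rot': [3.08, 0.0, 0.29], 'wrist_force': [-0.335, 0.174, -0.046], 'moment': [0.01, 0.009, -0.021], 'finger_force': 0.0, 'finger_gap': 93.961}
```

move_arm:
  moves:
    - [0,-0.05,0,0]
    - [0,-0.1,0,0]
    - [0,-0.1,0,0]
    - [0,-0.1,0,0]

```text
clock: 1.85
eef_pos: [214.7, -720.3, 157.8]
eef_rot: [3.079, 0.0, 0.29]
wrist_force: [0.2, -2.2, 0.4]
finger_gap: 94.0
finger_force: 0.0
```

move_arm:
  moves:
    - [0,-0.05,-0.01,0]
    - [0,-0.1,-0.02,0]
    - [0,-0.15,-0.03,0]
    - [0,-0.2,-0.04,0]
    - [0,-0.25,-0.05,0]
    - [0,-0.3,-0.06,0]
    - [0,-0.35,-0.06,0]
    - [0,-0.4,-0.06,0]
    - [0,-0.44,-0.06,0]
    - [0,-0.48,-0.06,0]
    - [0,-0.52,-0.06,0]
    - [0,-0.56,-0.06,0]

```text
clock: 3.05
eef_pos: [54.1, -181.1, 182.6]
eef_rot: [3.079, 0.0, 0.29]
wrist_force: [0.1, 0.2, 1.0]
finger_gap: 93.8
finger_force: 0.0
```

```bash
python3 - <<'E'
from h import *
from cell import manip
s=manip.read_state(); print({k:np.round(v,3).tolist() for k,v in s.items()})
E
```

```text
{'clock': 3.05, 'joints': [-1.494, -0.693, 2.385, 0.013, 1.388, -0.216], 'qd': [-0.411, -1.43, 0.659, 0.022, 0.766, -0.407], 'effort': [3.398, 15.552, -37.532, 0.143, -2.152, 1.06], 'eef_pos': [54.101, -181.072, 182.608], 'eef_rot': [3.079, 0.0, 0.29], 'wrist_force': [0.125, 0.243, 1.03], 'moment': [0.067, 0.039, 0.057], 'finger_force': 0.0, 'finger_gap': 93.795}
```

move_arm:
  moves:
    - [0.02,-0.004,-0.02,-0.14]
    - [0.05,-0.01,-0.04,-0.28]
    - [0.08,-0.015,-0.06,-0.42]
    - [0.115,-0.022,-0.08,-0.56]
    - [0.15,-0.03,-0.1,-0.7]
    - [0.19,-0.037,-0.115,-0.84]
    - [0.23,-0.044,-0.13,-0.98]
    - [0.27,-0.052,-0.145,-1.12]
    - [0.31,-0.06,-0.16,-1.26]
    - [0.35,-0.067,-0.175,-1.4]
    - [0.385,-0.074,-0.19,-1.54]
    - [0.385,-0.074,-0.19,-1.6]

```text
clock: 4.25
eef_pos: [401.7, 11.6, 368.6]
eef_rot: [3.14, 0.061, 1.855]
wrist_force: [-1.5, 0.5, 0.9]
finger_gap: 93.8
finger_force: 0.0
```

```bash
python3 - <<'E'
from h import *
from cell import manip
s=manip.read_state(); print({k:np.round(v,3).tolist() for k,v in s.items()}); print(Rm(s['eef_rot']).round(3))
from scipy.optimize import least_squares
D=[([.3,1.5215,1.321],549.8,204.9),([1.154,.235,1.691],852.9,163.7),([-.693,2.385,1.388],189,182.6)]
j=s['joints']; D.append(([j[1],j[2],j[4]],np.hypot(*s['eef_pos'][:2]),s['eef_pos'][2]))
def f(p):
    a,b,c,d,h=p;o=[]
    for q,r,z in D:
        t=np.cumsum(q); o+=[a+b*np.sin(t[0])+c*np.sin(t[1])+d*np.sin(t[2])-r,h+b*np.cos(t[0])+c*np.cos(t[1])+d*np.cos(t[2])-z]
    return o
r=least_squares(f,[0,450,400,250,150]);print(r.x,r.fun)
E
```

```text
{'clock': 4.25, 'joints': [-0.023, -0.126, 1.613, -0.058, 1.635, -0.312], 'qd': [0.003, 0.01, -0.007, -0.006, 0.022, -1.495], 'effort': [2.203, -27.065, -41.395, 0.054, 0.038, 4.105], 'eef_pos': [401.72, 11.582, 368.603], 'eef_rot': [3.14, 0.061, 1.855], 'wrist_force': [-1.5, 0.475, 0.927], 'moment': [0.021, -0.071, 0.014], 'finger_force': 0.0, 'finger_gap': 93.842}
[[-0.28   0.96   0.018]
 [ 0.958  0.28  -0.058]
 [-0.061  0.001 -0.998]]
[ -9.00950842 427.78265401 451.28471345 425.63250961 333.11013604] [ 4.39940532 -0.70310164 -0.70204302 -0.64395125  2.87564805  0.22846486
 -6.57300949  1.11858788]
```

move_arm:
  moves:
    - [-0.004,0.045,0,-0.14]
    - [-0.008,0.09,0,-0.28]
    - [-0.012,0.135,0,-0.42]
    - [-0.016,0.18,0,-0.56]
    - [-0.02,0.225,0,-0.7]
    - [-0.024,0.27,0,-0.84]
    - [-0.028,0.315,0,-0.98]
    - [-0.032,0.36,0,-1.12]
    - [-0.04,0.405,0,-1.26]
    - [-0.05,0.45,0,-1.29]
    - [-0.058,0.5,0,-1.29]
    - [-0.067,0.55,0,-1.29]

```text
clock: 5.45
eef_pos: [785.0, 76.4, 326.9]
eef_rot: [-3.086, 0.051, 3.134]
wrist_force: [0.3, -0.1, 0.8]
finger_gap: 94.0
finger_force: 0.0
```

move_arm:
  moves:
    - [-0.05,0.005,0,0]
    - [-0.1,0.01,0,0]
    - [-0.15,0.015,0,0]
    - [-0.2,0.02,0,0]
    - [-0.25,0.025,0,0]
    - [-0.3,0.03,0,0]
    - [-0.35,0.035,0,0]
    - [-0.4,0.04,0,0]
    - [-0.45,0.045,0,0]
    - [-0.5,0.05,0,0]
    - [-0.55,0.055,0,0]
    - [-0.6,0.06,0,0]

```text
clock: 6.65
eef_pos: [833.6, 76.2, 231.0]
eef_rot: [-3.089, 0.083, 3.14]
wrist_force: [-0.4, 0.4, -0.3]
finger_gap: 94.1
finger_force: 0.0
```

```bash
cat > st.py <<'E'
from h import *
from cell import manip
s=manip.read_state(); print({k:np.round(s[k],3).tolist() for k in('clock','joints','eef_pos','eef_rot','wrist_force','finger_gap')}); print(Rm(s['eef_rot']).round(3))
E
python3 st.py
```

```text
{'clock': 6.65, 'joints': [0.066, 1.073, 0.236, -0.059, 1.754, -1.514], 'eef_pos': [833.555, 76.212, 230.999], 'eef_rot': [-3.089, 0.083, 3.14], 'wrist_force': [-0.393, 0.437, -0.255], 'finger_gap': 94.146}
[[-0.997  0.006  0.082]
 [ 0.002  0.999 -0.053]
 [-0.082 -0.052 -0.995]]
```

move_arm:
  moves:
    - [-0.046,0.003,-0.015,0]

```text
clock: 6.75
eef_pos: [839.7, 75.8, 234.3]
eef_rot: [-3.092, 0.109, 3.141]
wrist_force: [-0.3, -0.0, -0.8]
finger_gap: 94.0
finger_force: 0.0
```

move_arm:
  moves:
    - [-0.046,0.003,-0.015,0]

```text
clock: 6.85
eef_pos: [846.1, 75.1, 242.8]
eef_rot: [-3.094, 0.141, -3.14]
wrist_force: [-0.1, -0.6, 0.4]
finger_gap: 94.3
finger_force: 0.0
```

move_arm:
  moves:
    - [-0.046,0.003,-0.015,0]
    - [-0.092,0.006,-0.03,0]
    - [-0.138,0.009,-0.045,0]

```text
clock: 7.15
eef_pos: [851.0, 73.9, 255.8]
eef_rot: [-3.097, 0.175, -3.139]
wrist_force: [-0.5, 0.2, 0.5]
finger_gap: 94.3
finger_force: 0.0
```

move_arm:
  moves:
    - [-0.46,0.03,-0.15,0]

```text
clock: 7.25
eef_pos: [856.3, 73.7, 262.4]
eef_rot: [-3.099, 0.202, -3.137]
wrist_force: [-0.2, -0.1, -1.2]
finger_gap: 93.6
finger_force: 0.0
```

move_arm:
  moves:
    - [-0.46,0.03,-0.15,0]
    - [-0.46,0.03,-0.15,0]

```text
clock: 7.45
eef_pos: [860.5, 72.9, 279.6]
eef_rot: [-3.102, 0.239, -3.136]
wrist_force: [0.4, 0.3, 0.1]
finger_gap: 93.7
finger_force: 0.0
```

move_arm:
  moves:
    - [-0.049,0.006,-0.008,0]

```text
clock: 7.55
eef_pos: [867.4, 75.0, 283.2]
eef_rot: [-3.105, 0.268, -3.135]
wrist_force: [0.3, 0.4, 0.1]
finger_gap: 94.0
finger_force: 0.0
```

move_arm:
  moves:
    - [-0.049,0.006,-0.006,0]

```text
clock: 7.65
eef_pos: [875.0, 77.9, 284.9]
eef_rot: [-3.107, 0.298, -3.134]
wrist_force: [-0.0, 0.5, -1.0]
finger_gap: 93.9
finger_force: 0.0
```

move_arm:
  moves:
    - [-0.049,0.006,-0.004,0]

```text
clock: 7.75
eef_pos: [882.4, 80.2, 286.5]
eef_rot: [-3.109, 0.326, -3.133]
wrist_force: [0.2, -0.3, 1.4]
finger_gap: 94.3
finger_force: 0.0
```

move_arm:
  moves:
    - [-0.049,0.006,-0.002,0]

```text
clock: 7.85
eef_pos: [890.1, 82.5, 288.2]
eef_rot: [-3.112, 0.355, -3.132]
wrist_force: [0.1, 0.5, -0.7]
finger_gap: 94.3
finger_force: 0.0
```

move_arm:
  moves:
    - [-0.049,0.006,0,0]

```text
clock: 7.95
eef_pos: [897.8, 84.5, 289.7]
eef_rot: [-3.114, 0.385, -3.131]
wrist_force: [0.6, -0.8, 0.4]
finger_gap: 93.9
finger_force: 0.0
```

move_arm:
  moves:
    - [-0.049,0.006,0,0]

```text
clock: 8.05
eef_pos: [905.1, 86.5, 292.1]
eef_rot: [-3.117, 0.413, -3.13]
wrist_force: [-0.4, 0.3, 0.0]
finger_gap: 94.3
finger_force: 0.0
```

move_arm:
  moves:
    - [-0.049,0.006,0.002,0]

```text
clock: 8.15
eef_pos: [912.5, 88.6, 295.0]
eef_rot: [-3.119, 0.443, -3.129]
wrist_force: [0.1, -1.0, 0.3]
finger_gap: 94.3
finger_force: 0.0
```

move_arm:
  moves:
    - [-0.049,0.006,0.004,0]

```text
clock: 8.25
eef_pos: [920.1, 90.5, 297.1]
eef_rot: [-3.122, 0.472, -3.129]
wrist_force: [0.1, -0.2, -0.3]
finger_gap: 93.8
finger_force: 0.0
```

```bash
python3 st.py
```

```text
{'clock': 8.25, 'joints': [0.072, 1.026, 0.236, -0.047, 1.409, -1.511], 'eef_pos': [920.062, 90.496, 297.081], 'eef_rot': [-3.122, 0.472, -3.129], 'wrist_force': [0.09, -0.195, -0.33], 'finger_gap': 93.768}
[[-0.89  -0.004  0.455]
 [-0.012  1.    -0.014]
 [-0.455 -0.017 -0.89 ]]
```

move_arm:
  moves:
    - [-0.049,0.006,0.004,0]

```text
clock: 8.35
eef_pos: [927.0, 92.3, 300.0]
eef_rot: [-3.125, 0.501, -3.128]
wrist_force: [-0.9, -0.1, -0.2]
finger_gap: 93.7
finger_force: 0.0
```

move_arm:
  moves:
    - [-0.049,0.006,0.005,0]

```text
clock: 8.45
eef_pos: [933.8, 94.2, 304.1]
eef_rot: [-3.127, 0.53, -3.128]
wrist_force: [0.3, 0.1, -0.5]
finger_gap: 94.6
finger_force: 0.0
```

move_arm:
  moves:
    - [-0.049,0.006,0.006,0]

```text
clock: 8.55
eef_pos: [940.4, 96.0, 308.4]
eef_rot: [-3.13, 0.56, -3.127]
wrist_force: [0.0, 0.2, -0.2]
finger_gap: 94.0
finger_force: 0.0
```

move_arm:
  moves:
    - [-0.049,0.006,0.007,0]

```text
clock: 8.65
eef_pos: [946.7, 97.8, 313.2]
eef_rot: [-3.133, 0.589, -3.127]
wrist_force: [-0.1, 0.3, -0.4]
finger_gap: 93.7
finger_force: 0.0
```

move_arm:
  moves:
    - [-0.03,0.004,0.005,0]
    - [-0.03,0.004,0.005,0]

```text
clock: 8.85
eef_pos: [950.1, 99.2, 316.1]
eef_rot: [-3.135, 0.605, -3.127]
wrist_force: [-1.1, 0.4, 0.5]
finger_gap: 93.9
finger_force: 0.0
```

```bash
python3 st.py; python3 - <<'E'
from h import *
for n in('top','side'):
    c=pickle.load(open(n+'.pkl','rb')); W=cloud(c); hsv=cv2.cvtColor(c['frame'],cv2.COLOR_BGR2HSV)
    m=(W[...,0]>590)&(W[...,0]<645)&(abs(W[...,1])<60)&(W[...,2]<100)&(W[...,2]>30)
    br=m&(hsv[...,1]>110)
    p=W[br]; print(n,len(p),'min',p.min(0).round(1),'max',p.max(0).round(1))
    # normals: split by plane families
    t=np.radians(35); ez=np.array([-np.sin(t),0,np.cos(t)]); ex=np.array([np.cos(t),0,np.sin(t)])
    a=p@ex;b=p@ez;print(' along ex pct',np.percentile(a,[1,5,50,95,99]).round(1),' ez pct',np.percentile(b,[1,5,50,80,90,95,99]).round(1),' y pct',np.percentile(p[:,1],[1,5,50,95,99]).round(1))
    # top plane fit
    k=p[b>np.percentile(b,60)-4]; q=k-k.mean(0); print(' normal',np.linalg.svd(q,full_matrices=False)[2][2].round(3),np.linalg.svd(q,full_matrices=False)[1].round(1))
    g=m&(hsv[...,1]<80); k=W[(W[...,0]>590)&(W[...,0]<640)&(abs(W[...,1]-8)>40)&(abs(W[...,1]-8)<88)&(W[...,2]<110)&(W[...,2]>35)]
    a=k@ex;b=k@ez; print(' bin floor ez',np.percentile(b,[5,25,50,75]).round(1),'ex',np.percentile(a,[1,5,50]).round(1))
    print(' bay y range',np.percentile(k[:,1],[1,99]).round(1))
E
```

```text
{'clock': 8.85, 'joints': [0.078, 1.026, 0.235, -0.045, 1.277, -1.506], 'eef_pos': [950.109, 99.224, 316.067], 'eef_rot': [-3.135, 0.605, -3.127], 'wrist_force': [-1.133, 0.447, 0.537], 'finger_gap': 93.934}
[[-0.822 -0.011  0.569]
 [-0.012  1.     0.002]
 [-0.569 -0.006 -0.822]]
top 333 min [593.9 -25.4  32.5] max [635.   25.4  78.5]
 along ex pct [519.6 521.4 541.1 553.7 554.4]  ez pct [-319.4 -315.7 -294.7 -293.  -292.1 -291.5 -290.7]  y pct [-25.2 -23.   -2.8  21.6  23.2]
 normal [-0.568  0.016  0.823] [231.3 161.2  22.7]
 bin floor ez [-332.2 -330.  -327.5 -311.1] ex [511.9 514.4 535.3]
 bay y range [-79.1  94.9]
side 471 min [593.4 -28.   31.8] max [640.6  50.8  80.9]
 along ex pct [520.4 522.  538.8 556.2 556.9]  ez pct [-325.9 -321.3 -294.8 -292.5 -291.9 -291.4 -290.6]  y pct [-27.4 -26.7 -14.7  22.3  26.8]
 normal [ 0.568 -0.013 -0.823] [277.2 176.9  22.7]
 bin floor ez [-331.2 -328.9 -327.4 -311.4] ex [516.4 517.6 535.7]
 bay y range [-78.5  95. ]
```

move_arm:
  moves:
    - [0.037,-0.0106,-0.0268,0.012]
    - [0.074,-0.0212,-0.0536,0.012]
    - [0.111,-0.0318,-0.0804,0.012]
    - [0.148,-0.0424,-0.1072,0.012]
    - [0.185,-0.053,-0.134,0.012]
    - [0.222,-0.0636,-0.161,0.012]
    - [0.259,-0.0742,-0.188,0.012]
    - [0.296,-0.085,-0.2146,0.012]
    - [0.3325,-0.0956,-0.2415,0.012]
    - [0.355,-0.0954,-0.201,0.012]
    - [0.378,-0.095,-0.161,0.012]
    - [0.4,-0.0948,-0.121,0.012]

```text
clock: 10.05
eef_pos: [551.8, -1.3, 193.7]
eef_rot: [3.141, 0.608, 3.142]
wrist_force: [2.8, -0.5, 0.4]
finger_gap: 93.9
finger_force: 0.0
```

move_arm:
  moves:
    - [0.0115,0.0,0.02,0]
    - [0.023,0.0,0.04,0]
    - [0.023,0.0,0.04,0]

```text
clock: 10.35
eef_pos: [555.5, -0.7, 144.6]
eef_rot: [3.14, 0.6, 3.142]
wrist_force: [-0.0, 0.3, 0.5]
finger_gap: 94.0
finger_force: 0.0
```

```bash
python3 st.py; python3 - <<'E'
from h import *
from cell import viewer
c=viewer.camera('wrist'); pickle.dump(c,open('w1.pkl','wb')); cv2.imwrite('pics/w1.png',c['frame'])
W=cloud(c); hsv=cv2.cvtColor(c['frame'],cv2.COLOR_BGR2HSV)
t=np.radians(35); ez=np.array([-np.sin(t),0,np.cos(t)]); ex=np.array([np.cos(t),0,np.sin(t)])
m=(W[...,0]>580)&(W[...,0]<650)&(abs(W[...,1])<60)&(W[...,2]<100)&(W[...,2]>30)&(hsv[...,1]>110)
p=W[m];print(len(p),np.percentile(p@ex,[1,5,95,99]),np.percentile(p@ez,[5,50,90]),np.percentile(p[:,1],[1,5,95,99]))
E
```

```text
{'clock': 10.35, 'joints': [-0.094, 0.108, 2.03, 0.138, 0.409, -1.775], 'eef_pos': [555.462, -0.717, 144.568], 'eef_rot': [3.14, 0.6, 3.142], 'wrist_force': [-0.037, 0.325, 0.507], 'finger_gap': 94.04}
[[-0.825 -0.001  0.564]
 [ 0.     1.     0.002]
 [-0.564  0.001 -0.825]]
2240 [519.12825755 520.03320351 553.38302354 555.23696614] [-310.1062138  -293.62969823 -292.51929309] [-27.21718876 -25.12365051  23.44849366  25.4923951 ]
```

View pics/w1.png

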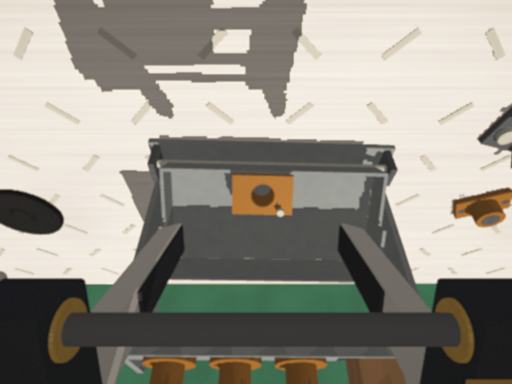

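move_arm:
  moves:
    - [-0.0005,0,0.03,0]
    - [-0.0005,0,0.06,0]
    - [-0.0005,0,0.09,0]
    - [-0.0005,0,0.105,0]
    - [-0.0005,0,0.105,0]

```text
clock: 10.9
eef_pos: [617.3, -0.5, 61.0]
eef_rot: [3.14, 0.604, -3.141]
wrist_force: [0.2, -1.0, 0.9]
finger_gap: 93.9
finger_force: 0.0
```

```bash
python3 st.py
```

```text
{'clock': 10.9, 'joints': [-0.081, 0.382, 1.925, 0.205, 0.237, -1.837], 'eef_pos': [617.347, -0.546, 61.016], 'eef_rot': [3.14, 0.604, -3.141], 'wrist_force': [0.157, -1.036, 0.851], 'finger_gap': 93.915}
[[-0.823 -0.001  0.568]
 [-0.     1.     0.002]
 [-0.568  0.001 -0.823]]
```

move_arm:
  moves:
    - [0.002,0,0.01,0]
    - [0.003,0,0.0195,0]
    - [0.003,0,0.0195,0]

```text
clock: 11.2
eef_pos: [625.4, -0.6, 43.0]
eef_rot: [3.14, 0.604, -3.141]
wrist_force: [-0.3, 0.7, -0.4]
finger_gap: 93.7
finger_force: 0.0
```

move_arm:
  moves:
    - [0,0,0,0]
    - [0,0,0,0]
    - [0,0,0,0]
    - [0,0,0,0]
    - [0,0,0,0]
    - [0,0,0,0]
  jaw: 0.03
  squeeze: 45

```text
clock: 11.8
eef_pos: [625.3, -0.5, 43.4]
eef_rot: [3.14, 0.604, -3.142]
wrist_force: [-2.7, 0.7, 2.3]
finger_gap: 54.1
finger_force: 44.8
```

```bash
python3 st.py
```

```text
{'clock': 11.8, 'joints': [-0.08, 0.43, 1.909, 0.232, 0.204, -1.864], 'eef_pos': [625.282, -0.486, 43.443], 'eef_rot': [3.14, 0.604, -3.142], 'wrist_force': [-2.66, 0.701, 2.302], 'finger_gap': 54.077}
[[-0.823 -0.001  0.568]
 [-0.     1.     0.002]
 [-0.568  0.001 -0.823]]
```

move_arm:
  moves:
    - [0,0,-0.015,0]
    - [0,0,-0.04,0]
    - [0,0,-0.075,0]
    - [0,0,-0.11,0]
    - [0,0,-0.14,0]
    - [0.018,0,-0.18,0]
    - [0.036,0,-0.22,0]
    - [0.036,0,-0.22,0]

```text
clock: 12.6
eef_pos: [468.5, -0.8, 207.0]
eef_rot: [3.141, 0.609, -3.141]
wrist_force: [0.9, 0.0, -5.6]
finger_gap: 53.4
finger_force: 44.7
```

```bash
python3 st.py
```

```text
{'clock': 12.6, 'joints': [-0.12, -0.207, 2.166, 0.127, 0.58, -1.777], 'eef_pos': [468.534, -0.806, 207.014], 'eef_rot': [3.141, 0.609, -3.141], 'wrist_force': [0.907, 0.018, -5.568], 'finger_gap': 53.419}
[[-0.82  -0.001  0.572]
 [-0.001  1.     0.001]
 [-0.572  0.    -0.82 ]]
```

move_arm:
  moves:
    - [0.04,0,0.005,0]
    - [0.08,0,0.01,0]
    - [0.12,0,0.015,0]
    - [0.15,0,0.02,0]

```text
clock: 13.0
eef_pos: [361.2, -1.0, 103.2]
eef_rot: [3.141, 0.602, -3.141]
wrist_force: [18.7, 3.8, -9.8]
finger_gap: 53.8
finger_force: 45.4
```

move_arm:
  moves:
    - [0.05,0,0,0]

```text
clock: 13.1
eef_pos: [359.4, -1.8, 94.3]
eef_rot: [3.141, 0.577, -3.141]
wrist_force: [1.1, 1.0, -3.3]
finger_gap: 53.9
finger_force: 44.7
```

move_arm:
  moves:
    - [0.05,0,0,0]

```text
clock: 13.2
eef_pos: [354.1, -1.8, 81.8]
eef_rot: [3.14, 0.542, -3.141]
wrist_force: [1.1, -0.3, -5.1]
finger_gap: 53.7
finger_force: 44.7
```

move_arm:
  moves:
    - [0.05,0,0,0]

```text
clock: 13.3
eef_pos: [349.7, -2.2, 70.9]
eef_rot: [3.139, 0.512, -3.141]
wrist_force: [0.4, 0.4, -4.4]
finger_gap: 53.5
finger_force: 44.7
```

```bash
python3 st.py
```

```text
{'clock': 13.3, 'joints': [-0.182, -0.221, 2.519, 0.269, 0.35, -1.984], 'eef_pos': [349.688, -2.177, 70.886], 'eef_rot': [3.139, 0.512, -3.141], 'wrist_force': [0.414, 0.422, -4.366], 'finger_gap': 53.54}
[[-0.872 -0.002  0.49 ]
 [-0.     1.     0.002]
 [-0.49   0.002 -0.872]]
```

move_arm:
  moves:
    - [0.048,0,-0.014,0]

```text
clock: 13.4
eef_pos: [338.1, -2.7, 75.2]
eef_rot: [3.138, 0.479, -3.141]
wrist_force: [0.8, -0.5, -2.9]
finger_gap: 53.8
finger_force: 44.7
```

move_arm:
  moves:
    - [0.048,0,-0.014,0]

```text
clock: 13.5
eef_pos: [325.1, -3.7, 84.8]
eef_rot: [3.138, 0.451, -3.141]
wrist_force: [-0.2, -0.5, -3.9]
finger_gap: 53.9
finger_force: 44.7
```

move_arm:
  moves:
    - [0.048,0,-0.014,0]

```text
clock: 13.6
eef_pos: [309.5, -4.8, 97.7]
eef_rot: [3.138, 0.424, -3.141]
wrist_force: [0.6, 0.9, -4.4]
finger_gap: 53.6
finger_force: 44.7
```

```bash
python3 st.py
```

```text
{'clock': 13.6, 'joints': [-0.216, -0.404, 2.519, 0.16, 0.618, -1.899], 'eef_pos': [309.483, -4.782, 97.668], 'eef_rot': [3.138, 0.424, -3.141], 'wrist_force': [0.61, 0.874, -4.422], 'finger_gap': 53.623}
[[-0.912 -0.002  0.411]
 [-0.001  1.     0.004]
 [-0.411  0.004 -0.911]]
```

move_arm:
  moves:
    - [0.05,0,0.003,0]

```text
clock: 13.7
eef_pos: [301.2, -6.3, 98.3]
eef_rot: [3.137, 0.398, -3.14]
wrist_force: [0.6, -0.8, -4.9]
finger_gap: 53.8
finger_force: 44.7
```

move_arm:
  moves:
    - [0.05,0,0.003,0]

```text
clock: 13.8
eef_pos: [291.0, -8.0, 98.7]
eef_rot: [3.136, 0.368, -3.14]
wrist_force: [0.7, 0.5, -4.7]
finger_gap: 53.9
finger_force: 44.7
```

move_arm:
  moves:
    - [0.05,0,0.003,0]

```text
clock: 13.9
eef_pos: [279.1, -10.1, 102.0]
eef_rot: [3.134, 0.339, -3.14]
wrist_force: [-0.6, 0.4, -4.5]
finger_gap: 53.5
finger_force: 44.7
```

move_arm:
  moves:
    - [0.05,0,0.003,0]

```text
clock: 14.0
eef_pos: [265.2, -12.9, 108.3]
eef_rot: [3.132, 0.311, -3.14]
wrist_force: [0.4, 0.4, -4.4]
finger_gap: 54.1
finger_force: 44.7
```

move_arm:
  moves:
    - [0.05,0,0.003,0]

```text
clock: 14.1
eef_pos: [248.5, -16.3, 117.5]
eef_rot: [3.13, 0.285, -3.139]
wrist_force: [1.6, 0.3, -4.8]
finger_gap: 53.8
finger_force: 44.7
```

```bash
python3 st.py
```

```text
{'clock': 14.1, 'joints': [-0.326, -0.584, 2.52, 0.127, 0.943, -1.962], 'eef_pos': [248.536, -16.282, 117.489], 'eef_rot': [3.13, 0.285, -3.139], 'wrist_force': [1.553, 0.283, -4.786], 'finger_gap': 53.811}
[[-0.96  -0.006  0.281]
 [-0.002  1.     0.013]
 [-0.281  0.012 -0.96 ]]
```

move_arm:
  moves:
    - [-0.01,0.005,0.03,0]
    - [-0.02,0.012,0.062,0]
    - [-0.02,0.012,0.062,0]

```text
clock: 14.4
eef_pos: [285.5, -2.9, 61.1]
eef_rot: [3.129, 0.281, -3.139]
wrist_force: [-0.8, -0.0, -4.7]
finger_gap: 54.1
finger_force: 44.7
```

move_arm:
  moves:
    - [0.048,0.003,0.013,0]

```text
clock: 14.5
eef_pos: [281.2, -1.3, 55.0]
eef_rot: [3.129, 0.256, -3.139]
wrist_force: [0.2, -0.3, -4.6]
finger_gap: 53.7
finger_force: 44.7
```

move_arm:
  moves:
    - [0.048,0.003,0.013,0]

```text
clock: 14.6
eef_pos: [276.6, 1.2, 46.5]
eef_rot: [3.13, 0.228, -3.139]
wrist_force: [-0.5, -1.2, -4.8]
finger_gap: 53.6
finger_force: 44.7
```

move_arm:
  moves:
    - [0.048,0.003,0.013,0]

```text
clock: 14.7
eef_pos: [271.9, 4.4, 37.8]
eef_rot: [3.13, 0.2, -3.139]
wrist_force: [-0.3, -0.7, -3.5]
finger_gap: 53.7
finger_force: 44.7
```

```bash
python3 st.py
```

```text
{'clock': 14.7, 'joints': [-0.164, -0.204, 2.52, 0.075, 0.632, -1.795], 'eef_pos': [271.943, 4.41, 37.825], 'eef_rot': [3.13, 0.2, -3.139], 'wrist_force': [-0.306, -0.725, -3.498], 'finger_gap': 53.723}
[[-0.98  -0.005  0.198]
 [-0.003  1.     0.012]
 [-0.198  0.011 -0.98 ]]
```

move_arm:
  moves:
    - [0.048,0,-0.012,0]

```text
clock: 14.8
eef_pos: [255.2, 4.6, 54.8]
eef_rot: [3.129, 0.166, -3.138]
wrist_force: [0.6, 0.6, -3.8]
finger_gap: 54.0
finger_force: 44.7
```

move_arm:
  moves:
    - [0.048,0,-0.012,0]

```text
clock: 14.9
eef_pos: [235.9, 4.3, 79.3]
eef_rot: [3.13, 0.147, -3.138]
wrist_force: [-0.2, 0.7, -4.1]
finger_gap: 53.9
finger_force: 44.7
```

move_arm:
  moves:
    - [0.048,0,-0.008,0]

```text
clock: 15.0
eef_pos: [213.5, 4.1, 102.7]
eef_rot: [3.13, 0.129, -3.137]
wrist_force: [0.7, -0.1, -4.0]
finger_gap: 53.7
finger_force: 44.7
```

move_arm:
  moves:
    - [0.048,0,0.005,0]

```text
clock: 15.1
eef_pos: [193.2, 4.1, 118.8]
eef_rot: [3.131, 0.111, -3.137]
wrist_force: [1.5, 0.3, -4.5]
finger_gap: 53.8
finger_force: 44.7
```

move_arm:
  moves:
    - [0.048,0,0.01,0]

```text
clock: 15.2
eef_pos: [170.9, 4.3, 133.4]
eef_rot: [3.131, 0.092, -3.137]
wrist_force: [1.0, 0.2, -4.3]
finger_gap: 53.9
finger_force: 44.7
```

```bash
python3 st.py
```

```text
{'clock': 15.2, 'joints': [-0.243, -0.75, 2.52, 0.034, 1.285, -1.827], 'eef_pos': [170.9, 4.348, 133.397], 'eef_rot': [3.131, 0.092, -3.137], 'wrist_force': [0.954, 0.216, -4.255], 'finger_gap': 53.937}
[[-0.996 -0.005  0.092]
 [-0.004  1.     0.011]
 [-0.092  0.01  -0.996]]
```

move_arm:
  moves:
    - [-0.025,0,0.035,0]
    - [-0.05,0,0.07,0]
    - [-0.07,0,0.095,0]
    - [-0.07,0,0.095,0]

```text
clock: 15.6
eef_pos: [250.9, 5.6, 43.2]
eef_rot: [3.131, 0.09, -3.137]
wrist_force: [-0.4, -0.2, -4.3]
finger_gap: 54.2
finger_force: 44.7
```

move_arm:
  moves:
    - [0.046,0,0.02,0]

```text
clock: 15.7
eef_pos: [238.5, 6.0, 31.6]
eef_rot: [3.131, 0.069, -3.137]
wrist_force: [0.3, -0.6, -5.0]
finger_gap: 53.8
finger_force: 44.7
```

move_arm:
  moves:
    - [0.047,0,0.016,0]

```text
clock: 15.8
eef_pos: [231.2, 6.7, 26.2]
eef_rot: [3.132, 0.039, -3.137]
wrist_force: [-0.4, 0.5, -3.8]
finger_gap: 54.1
finger_force: 44.8
```

```bash
python3 st.py
```

```text
{'clock': 15.8, 'joints': [-0.148, -0.174, 2.52, 0.023, 0.759, -1.74], 'eef_pos': [231.225, 6.69, 26.186], 'eef_rot': [3.132, 0.039, -3.137], 'wrist_force': [-0.441, 0.458, -3.812], 'finger_gap': 54.066}
[[-0.999 -0.005  0.039]
 [-0.005  1.     0.01 ]
 [-0.039  0.01  -0.999]]
```

move_arm:
  moves:
    - [0.048,0,-0.002,0]

```text
clock: 15.9
eef_pos: [217.6, 7.4, 40.6]
eef_rot: [3.132, 0.01, -3.137]
wrist_force: [0.1, 0.1, -4.2]
finger_gap: 53.7
finger_force: 44.8
```

move_arm:
  moves:
    - [0.02,0,0.002,0]
    - [0.02,0,0.002,0]

```text
clock: 16.1
eef_pos: [213.9, 7.6, 46.5]
eef_rot: [3.133, 0.006, -3.137]
wrist_force: [0.6, -0.9, -5.0]
finger_gap: 53.7
finger_force: 44.8
```

```bash
python3 st.py
```

```text
{'clock': 16.1, 'joints': [-0.148, -0.27, 2.52, 0.012, 0.888, -1.732], 'eef_pos': [213.94, 7.59, 46.498], 'eef_rot': [3.133, 0.006, -3.137], 'wrist_force': [0.566, -0.899, -4.976], 'finger_gap': 53.71}
[[-1.    -0.005  0.006]
 [-0.005  1.     0.009]
 [-0.006  0.009 -1.   ]]
```

move_arm:
  moves:
    - [-0.005,0.005,-0.04,0]
    - [-0.03,0.03,-0.075,0.05]
    - [-0.06,0.06,-0.1,0.1]
    - [-0.09,0.095,-0.1,0.15]
    - [-0.12,0.13,-0.1,0.2]
    - [-0.15,0.165,-0.1,0.266]
    - [-0.18,0.2,-0.1,0.266]
    - [-0.21,0.235,-0.1,0.266]
    - [-0.228,0.262,-0.1,0.266]
    - [-0.228,0.262,-0.1,0.266]

```text
clock: 17.1
eef_pos: [441.5, 271.9, 148.4]
eef_rot: [3.132, 0.001, 2.882]
wrist_force: [-0.2, 0.3, -4.4]
finger_gap: 53.5
finger_force: 44.8
```

```bash
python3 st.py; python3 - <<'E'
from h import *
from cell import viewer
c=viewer.camera('wrist'); pickle.dump(c,open('w2.pkl','wb')); s=viewer.camera('side'); pickle.dump(s,open('s2.pkl','wb'))
cr=cv2.resize(s['frame'][90:210,130:290],(640,480)); cv2.imwrite('pics/w2.png',np.hstack([cv2.resize(c['frame'],(480,360)),cv2.resize(s['frame'][80:200,130:237],(320,360))]))
for W in(cloud(c),cloud(s)):
    p=W.reshape(-1,3); p=p[~np.isnan(p).any(1)]
    q=p[(p[:,0]>480)&(p[:,0]<660)&(p[:,1]>190)&(p[:,1]<340)]
    b=q[(q[:,2]>5.5)&(q[:,2]<11)]
    if len(b)>9:
        r=cv2.minAreaRect(b[:,:2].astype(np.float32)); print('plate',r,cv2.boxPoints(r).round(1).tolist())
    tall=q[(q[:,2]>25)&(q[:,2]<66)]; u=np.array([.966,-.259]); a=tall[:,:2]@u; i=np.argsort(a)[:12]; print(tall[i].round(1).tolist())
E
```

```text
{'clock': 17.1, 'joints': [0.478, 0.281, 1.684, 0.007, 1.169, -0.836], 'eef_pos': [441.493, 271.871, 148.377], 'eef_rot': [3.132, 0.001, 2.882], 'wrist_force': [-0.213, 0.332, -4.36], 'finger_gap': 53.516}
[[-0.967  0.257  0.004]
 [ 0.257  0.966  0.009]
 [-0.001  0.009 -1.   ]]
plate ((557.2177124023438, 269.47601318359375), (78.89124298095703, 87.48040771484375), 74.66653442382812) [[504.6000061035156, 243.0], [589.0, 219.89999389648438], [609.7999877929688, 296.0], [525.5, 319.1000061035156]]
[[534.8, 297.5, 56.7], [534.9, 297.5, 62.0], [535.2, 298.1, 52.7], [534.8, 296.4, 63.3], [535.3, 297.8, 54.2], [535.3, 296.9, 59.4], [535.5, 297.9, 59.3], [535.1, 296.1, 64.5], [535.4, 297.3, 62.8], [535.6, 297.0, 64.1], [536.1, 297.9, 63.8], [535.9, 297.3, 56.7]]
plate ((564.3070068359375, 266.7049560546875), (78.63636016845703, 98.18804931640625), 75.01664733886719) [[506.70001220703125, 241.39999389648438], [601.5999755859375, 216.0], [621.9000244140625, 292.0], [527.0, 317.3999938964844]]
[[514.7, 284.8, 57.0], [513.9, 280.3, 33.9], [514.6, 282.5, 61.8], [514.9, 283.5, 34.8], [515.1, 283.1, 38.4], [514.7, 281.5, 65.5], [515.7, 284.4, 40.7], [515.2, 280.2, 46.8], [514.9, 276.6, 52.5], [515.6, 278.9, 54.0], [515.9, 279.5, 27.2], [516.5, 281.1, 29.3]]
```

View pics/w2.png

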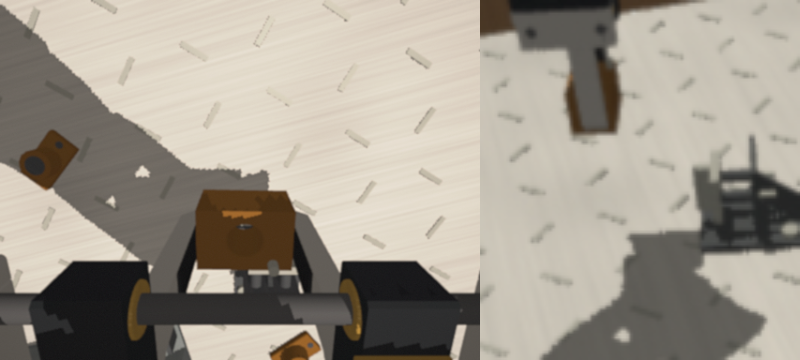

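```bash
python3 - <<'E'
from h import *
T=np.array([441.5,271.9,148.4]); Rt=Rm([3.132,.001,2.882])
for n in('w2','s2'):
    c=pickle.load(open(n+'.pkl','rb')); W=(cloud(c)-T)@Rt; hsv=cv2.cvtColor(c['frame'],cv2.COLOR_BGR2HSV)
    m=(abs(W[...,0])<35)&(abs(W[...,1])<32)&(W[...,2]>-45)&(W[...,2]<20)&(hsv[...,1]>120)
    p=W[m]; print(n,len(p),np.percentile(p,[1,3,50,97,99],axis=0).round(1).tolist())
E
```

```text
w2 8255 [[-15.3, -27.6, -31.2], [-14.0, -26.5, -30.8], [7.7, -1.8, -29.3], [19.9, 23.9, 0.8], [20.1, 24.9, 3.4]]
s2 111 [[-15.6, -31.1, -32.4], [-15.5, -30.8, -32.2], [-10.4, -23.2, -26.4], [18.2, 16.1, -1.7], [18.5, 22.4, -0.9]]
```

move_arm:
  moves:
    - [-0.028,0.0063,0.03,0]
    - [-0.028,0.0063,0.065,0]
    - [-0.028,0.0063,0.095,0]
    - [-0.028,0.0063,0.112,0]
    - [-0.028,0.0063,0.112,0]
    - [-0.028,0.0063,0.112,0]

```text
clock: 17.8
eef_pos: [469.9, 269.2, 38.4]
eef_rot: [3.131, 0.003, 2.88]
wrist_force: [0.9, 0.5, -3.3]
finger_gap: 53.9
finger_force: 44.8
```

```bash
cat >> st.py <<'E'
O=np.array([514,281.3]);a=-.262;d=s['eef_pos'][:2]-O
print('u,v',d@[np.cos(a),np.sin(a)],d@[-np.sin(a),np.cos(a)])
E
python3 st.py
```

```text
{'clock': 17.8, 'joints': [0.45, 0.475, 1.704, 0.007, 0.954, -0.864], 'eef_pos': [469.888, 269.224, 38.408], 'eef_rot': [3.131, 0.003, 2.88], 'wrist_force': [0.928, 0.54, -3.279], 'finger_gap': 53.901}
[[-0.966  0.259  0.005]
 [ 0.259  0.966  0.009]
 [-0.003  0.01  -1.   ]]
u,v -39.47848122741563 -23.089547694520295
```

move_arm:
  moves:
    - [-0.01,0.0015,0,0]
    - [-0.018,0.0025,0,0]
    - [-0.021,0.0025,0,0]
    - [-0.0235,0.0025,0,0]
    - [-0.0255,0.0025,0,0]
    - [-0.0255,0.0025,0,0]

```text
clock: 18.4
eef_pos: [495.0, 265.6, 37.6]
eef_rot: [3.132, 0.002, 2.881]
wrist_force: [-3.3, 0.7, -2.6]
finger_gap: 53.8
finger_force: 44.8
```

```bash
python3 st.py
```

```text
{'clock': 18.4, 'joints': [0.424, 0.515, 1.644, 0.008, 0.975, -0.89], 'eef_pos': [495.02, 265.572, 37.559], 'eef_rot': [3.132, 0.002, 2.881], 'wrist_force': [-3.286, 0.714, -2.556], 'finger_gap': 53.799}
[[-0.966  0.258  0.004]
 [ 0.258  0.966  0.009]
 [-0.002  0.01  -1.   ]]
u,v -14.258931129760184 -20.107684860351686
```

move_arm:
  moves:
    - [-0.001,0,0,0]
    - [-0.002,0,0,0]
    - [-0.002,0,0,0]
    - [-0.002,0,0,0]
    - [-0.002,0.004,0,0]
    - [-0.002,0.008,0,0]
    - [-0.002,0.012,0,0]
    - [-0.002,0.016,0,0]
    - [-0.002,0.02,0,0]
    - [-0.002,0.02,0,0]

```text
clock: 19.4
eef_pos: [502.4, 285.1, 37.8]
eef_rot: [3.131, 0.003, 2.881]
wrist_force: [-3.5, 3.0, -5.0]
finger_gap: 53.6
finger_force: 44.8
```

```bash
python3 st.py
```

```text
{'clock': 19.4, 'joints': [0.45, 0.543, 1.598, 0.008, 0.992, -0.864], 'eef_pos': [502.396, 285.136, 37.8], 'eef_rot': [3.131, 0.003, 2.881], 'wrist_force': [-3.458, 3.01, -4.966], 'finger_gap': 53.638}
[[-0.966  0.258  0.005]
 [ 0.258  0.966  0.01 ]
 [-0.003  0.011 -1.   ]]
u,v -12.201377407952991 0.699223620825432
```

move_arm:
  moves:
    - [0,0.004,0,0]
    - [0,0.008,0,0]
    - [0,0.012,0,0]
    - [0,0.016,0,0]
    - [0,0.0195,0,0]
    - [0,0.0195,0,0]
    - [0,0.0195,0,0]
    - [0,0.0195,0,0]

```text
clock: 20.2
eef_pos: [507.4, 303.4, 38.1]
eef_rot: [3.131, 0.003, 2.881]
wrist_force: [-4.0, 2.3, -3.8]
finger_gap: 53.8
finger_force: 44.8
```

```bash
python3 st.py
```

```text
{'clock': 20.2, 'joints': [0.474, 0.568, 1.556, 0.007, 1.008, -0.839], 'eef_pos': [507.362, 303.377, 38.106], 'eef_rot': [3.131, 0.003, 2.881], 'wrist_force': [-3.985, 2.268, -3.755], 'finger_gap': 53.75}
[[-0.966  0.258  0.005]
 [ 0.258  0.966  0.009]
 [-0.003  0.01  -1.   ]]
u,v -12.12980901795075 19.60429596978588
```

move_arm:
  moves:
    - [0.02,0,0,0]
    - [0.06,0,-0.02,0]
    - [0.08,-0.02,-0.04,0.14]
    - [0.08,-0.04,-0.04,0.28]
    - [0.08,-0.04,-0.04,0.42]
    - [0.08,-0.04,-0.04,0.56]
    - [0.08,-0.04,-0.04,0.7]
    - [0.08,-0.04,-0.04,0.84]
    - [0.08,-0.04,-0.04,0.98]
    - [0.08,-0.04,-0.04,1.12]
    - [0.08,-0.04,-0.04,1.26]
    - [0.08,-0.04,-0.04,1.4]

```text
clock: 21.4
eef_pos: [420.2, 284.7, 77.8]
eef_rot: [3.136, -0.01, 1.475]
wrist_force: [0.2, -0.5, -5.8]
finger_gap: 53.9
finger_force: 44.8
```

move_arm:
  moves:
    - [0,0,0,0.14]
    - [0,0,0,0.28]
    - [0,0,0,0.42]
    - [0,0,0,0.56]
    - [0,0,0,0.7]
    - [0,0,0,0.84]
    - [0,0,0,0.98]
    - [0,0,0,1.12]
    - [0,0,0,1.26]
    - [0,0,0,1.4]
    - [0,0,0,1.54]
    - [0,0,0,1.68]

```text
clock: 22.6
eef_pos: [420.2, 284.6, 77.8]
eef_rot: [-3.131, -0.005, -0.205]
wrist_force: [-0.3, -0.4, -4.8]
finger_gap: 53.9
finger_force: 44.8
```

move_arm:
  moves:
    - [0,0,0,0.062]
    - [0,0,0,0.062]

```text
clock: 22.8
eef_pos: [420.1, 284.7, 77.8]
eef_rot: [-3.131, -0.004, -0.263]
wrist_force: [0.1, 0.6, -5.2]
finger_gap: 53.7
finger_force: 44.8
```

```bash
python3 st.py; python3 - <<'E'
from h import *
from cell import viewer,manip
s=manip.read_state(); T=np.array(s['eef_pos']); Rt=Rm(s['eef_rot'])
for n in('wrist','side'):
    c=viewer.camera(n); pickle.dump(c,open(n+'3.pkl','wb')); W=(cloud(c)-T)@Rt; hsv=cv2.cvtColor(c['frame'],cv2.COLOR_BGR2HSV)
    m=(abs(W[...,0])<35)&(abs(W[...,1])<32)&(W[...,2]>-45)&(W[...,2]<20)&(hsv[...,1]>120)
    p=W[m]; print(n,len(p),np.percentile(p,[1,3,50,97,99],axis=0).round(1).tolist())
E
```

```text
{'clock': 22.8, 'joints': [0.521, 0.349, 1.779, 0.006, 1.003, 2.351], 'eef_pos': [420.056, 284.662, 77.778], 'eef_rot': [-3.131, -0.004, -0.263], 'wrist_force': [0.137, 0.595, -5.195], 'finger_gap': 53.714}
[[ 0.966 -0.259  0.006]
 [-0.26  -0.966  0.009]
 [ 0.004 -0.011 -1.   ]]
u,v -91.60921823257245 -21.085198930227033
wrist 8165 [[-13.6, -24.7, -31.2], [-12.4, -23.6, -30.9], [9.3, 1.1, -29.3], [21.5, 26.7, 0.4], [21.7, 27.8, 3.0]]
side 120 [[4.0, -23.1, -32.9], [4.3, -20.9, -32.8], [15.2, 12.3, -28.2], [20.6, 29.1, -4.3], [20.7, 29.5, -0.2]]
```

move_arm:
  moves:
    - [0.02,0,0.01,0]
    - [0.04,0,0.025,0]
    - [0.055,0,0.038,0]
    - [0.062,0,0.04,0]
    - [0.066,0,0.04,0]
    - [0.069,0,0.04,0]
    - [0.071,0,0.04,0]
    - [0.0725,0,0.04,0]
    - [0.0725,0,0.04,0]
  jaw: 0.03
  squeeze: 60

```text
clock: 23.8
eef_pos: [489.5, 266.7, 37.9]
eef_rot: [-3.131, -0.002, -0.261]
wrist_force: [-2.0, 1.4, -3.7]
finger_gap: 53.6
finger_force: 59.7
```

```bash
python3 st.py
```

```text
{'clock': 23.8, 'joints': [0.43, 0.506, 1.658, 0.008, 0.97, 2.258], 'eef_pos': [489.505, 266.719, 37.898], 'eef_rot': [-3.131, -0.002, -0.261], 'wrist_force': [-1.972, 1.419, -3.699], 'finger_gap': 53.647}
[[ 0.966 -0.258  0.005]
 [-0.258 -0.966  0.009]
 [ 0.002 -0.01  -1.   ]]
u,v -19.882572567154604 -20.427551121421917
```

move_arm:
  moves:
    - [0.0015,0,0,0]
    - [0.003,0,0,0]
    - [0.0038,0,0,0]
    - [0.0038,0,0,0]
    - [0.0038,0,0,0]
    - [0.0038,0,0,0]

```text
clock: 24.4
eef_pos: [493.2, 265.6, 37.6]
eef_rot: [-3.132, -0.002, -0.261]
wrist_force: [-4.2, 1.8, -2.8]
finger_gap: 54.0
finger_force: 59.7
```

```bash
python3 st.py
```

```text
{'clock': 24.4, 'joints': [0.425, 0.511, 1.649, 0.008, 0.973, 2.253], 'eef_pos': [493.237, 265.595, 37.577], 'eef_rot': [-3.132, -0.002, -0.261], 'wrist_force': [-4.226, 1.792, -2.773], 'finger_gap': 53.987}
[[ 0.966 -0.258  0.005]
 [-0.258 -0.966  0.009]
 [ 0.002 -0.01  -1.   ]]
u,v -15.986305368110838 -20.547056200723596
```

Force is about 4.6 N, so the blade is in about 4 mm. Now I sweep.

move_arm:
  moves:
    - [0.0005,-0.004,0,0]
    - [0.0005,-0.008,0,0]
    - [0.0005,-0.012,0,0]
    - [0.0005,-0.016,0,0]
    - [0.0005,-0.02,0,0]
    - [0.0005,-0.02,0,0]
    - [0.0005,-0.024,0,0]
    - [0.0005,-0.028,0,0]
    - [0.0005,-0.032,0,0]
    - [0.0005,-0.036,0,0]
    - [0.0005,-0.04,0,0]
    - [0.0005,-0.041,0,0]

```text
clock: 25.6
eef_pos: [504.0, 304.9, 37.5]
eef_rot: [-3.133, -0.001, -0.261]
wrist_force: [-5.2, -0.1, -4.1]
finger_gap: 53.8
finger_force: 59.8
```

move_arm:
  moves:
    - [0,0,0,0]
    - [0,0,0,0]
    - [0,0,0,0]

```text
clock: 25.9
eef_pos: [504.2, 304.9, 37.7]
eef_rot: [-3.132, -0.002, -0.262]
wrist_force: [-5.4, 1.1, -7.8]
finger_gap: 53.9
finger_force: 59.8
```

```bash
python3 st.py
```

```text
{'clock': 25.9, 'joints': [0.479, 0.566, 1.561, 0.007, 1.007, 2.308], 'eef_pos': [504.237, 304.858, 37.732], 'eef_rot': [-3.132, -0.002, -0.262], 'wrist_force': [-5.375, 1.119, -7.814], 'finger_gap': 53.948}
[[ 0.966 -0.259  0.004]
 [-0.259 -0.966  0.009]
 [ 0.002 -0.01  -1.   ]]
u,v -15.531551112546003 20.22523347729777
```

move_arm:
  moves:
    - [-0.02,0,0,0]
    - [-0.055,0,-0.025,0]
    - [-0.07,0.02,-0.06,0]
    - [-0.07,0.05,-0.09,0]
    - [-0.06,0.09,-0.112,0]
    - [-0.05,0.135,-0.114,0]
    - [-0.04,0.18,-0.115,0]
    - [-0.03,0.225,-0.116,0]
    - [-0.02,0.27,-0.117,0]
    - [-0.01,0.315,-0.117,0]
    - [0,0.36,-0.117,0]
    - [0.01,0.405,-0.117,0]

```text
clock: 27.1
eef_pos: [409.0, -92.4, 151.9]
eef_rot: [-3.132, -0.006, -0.262]
wrist_force: [1.0, -0.7, -4.3]
finger_gap: 53.7
finger_force: 59.8
```

move_arm:
  moves:
    - [0.01,0.045,0,0]
    - [0.018,0.09,0,0]
    - [0.024,0.13,0,0]
    - [0.024,0.147,0,0]
    - [0.024,0.147,0,0]
    - [0.024,0.147,0,0]

```text
clock: 27.7
eef_pos: [394.1, -238.4, 149.9]
eef_rot: [-3.132, -0.003, -0.262]
wrist_force: [0.2, -0.1, -5.0]
finger_gap: 53.7
finger_force: 59.8
```

```bash
python3 st.py; cat > pin.py <<'E'
from h import *
from cell import viewer,manip
from scipy.optimize import least_squares
import sys
s=manip.read_state(); T=np.array(s['eef_pos']); Rt=Rm(s['eef_rot'])
def circ(p):
    f=lambda q:np.hypot(p[:,0]-q[0],p[:,1]-q[1])-45
    for _ in range(1): r=least_squares(f,[470,-259],loss='soft_l1',f_scale=1)
    return r.x.round(2),np.abs(r.fun).mean().round(2)
for n in('wrist','top','side'):
    c=viewer.camera(n); pickle.dump(c,open(n+sys.argv[1]+'.pkl','wb')); Ww=cloud(c); W=(Ww-T)@Rt; hsv=cv2.cvtColor(c['frame'],cv2.COLOR_BGR2HSV)
    m=(abs(W[...,0])<35)&(abs(W[...,1])<32)&(W[...,2]>-45)&(W[...,2]<20)&(hsv[...,1]>120)
    p=W[m]; 
    if len(p): print(n,'block tool',len(p),np.percentile(p,[1,3,50,97,99],axis=0).round(1).tolist())
    near=(np.hypot(Ww[...,0]-470,Ww[...,1]+259)<22)
    k=Ww[near&(Ww[...,2]>22)&(Ww[...,2]<62)]; print(' pin',len(k))
    if len(k):
        f=lambda q:np.hypot(k[:,0]-q[0],k[:,1]-q[1])-8.5
        kk=k[k[:,2]<48]
        if len(kk)>10:
            k=kk; r=least_squares(f,[470,-259],loss='soft_l1',f_scale=.5); print('  cyl',r.x.round(2),np.abs(r.fun).mean().round(2),len(k))
    far=(np.hypot(Ww[...,0]-470,Ww[...,1]+259)<60)&(Ww[...,2]>9)&(Ww[...,2]<16)
    q=(far).astype(np.uint8); ed=cv2.morphologyEx(q,cv2.MORPH_GRADIENT,np.ones((3,3),np.uint8)); e=Ww[(ed>0)&far]
    a=np.hypot(e[:,0]-470,e[:,1]+259); e=e[(abs(a-45)<6)]; 
    if len(e)>10: print('  disc',circ(e),len(e),'top z',np.median(Ww[far][:,2]).round(2))
E
python3 pin.py 4
```

```text
{'clock': 27.7, 'joints': [-0.629, 0.158, 1.832, 0.011, 1.152, 1.199], 'eef_pos': [394.149, -238.376, 149.882], 'eef_rot': [-3.132, -0.003, -0.262], 'wrist_force': [0.239, -0.11, -5.015], 'finger_gap': 53.718}
[[ 0.966 -0.259  0.006]
 [-0.259 -0.966  0.008]
 [ 0.003 -0.009 -1.   ]]
u,v 18.841443797661306 -532.9850317102691
wrist block tool 8231 [[-13.9, -24.7, -31.2], [-12.7, -23.5, -30.9], [9.1, 1.1, -29.3], [21.4, 26.9, 0.3], [21.6, 27.9, 2.9]]
 pin 320
  disc (array([ 471.95, -259.74]), np.float64(1.21)) 379 top z 12.1
 pin 65
  cyl [ 469.26 -259.14] 0.27 22
  disc (array([ 471.07, -259.24]), np.float64(2.87)) 212 top z 10.97
side block tool 27 [[-13.3, 24.0, -8.9], [-13.1, 24.3, -8.8], [15.1, 25.3, -4.6], [19.4, 26.6, 1.2], [19.6, 26.9, 2.3]]
 pin 155
  cyl [ 471.89 -257.25] 0.31 74
  disc (array([ 472.35, -257.96]), np.float64(1.25)) 195 top z 12.84
```

```bash
python3 - <<'E'
from h import *
c=pickle.load(open('wrist4.pkl','rb'))
f=c['frame']; cv2.imwrite('pics/w4.png',np.clip(cv2.resize(f[150:384,100:420],(800,585),interpolation=cv2.INTER_CUBIC)*1.5,0,255).astype(np.uint8))
Ww=cloud(c); k=(np.hypot(Ww[...,0]-470,Ww[...,1]+259)<20)&(Ww[...,2]>45)
v,u=np.nonzero(k); print(len(v),u.min(),u.max(),v.min(),v.max(),Ww[k].mean(0),Ww[k].min(0),Ww[k].max(0))
E
```

```text
320 251 270 93 112 [ 471.36400072 -259.50776675   54.60209897] [ 463.25980329 -267.75001045   50.3129559 ] [ 479.36777938 -251.02108928   58.26998122]
```

View pics/w4.png

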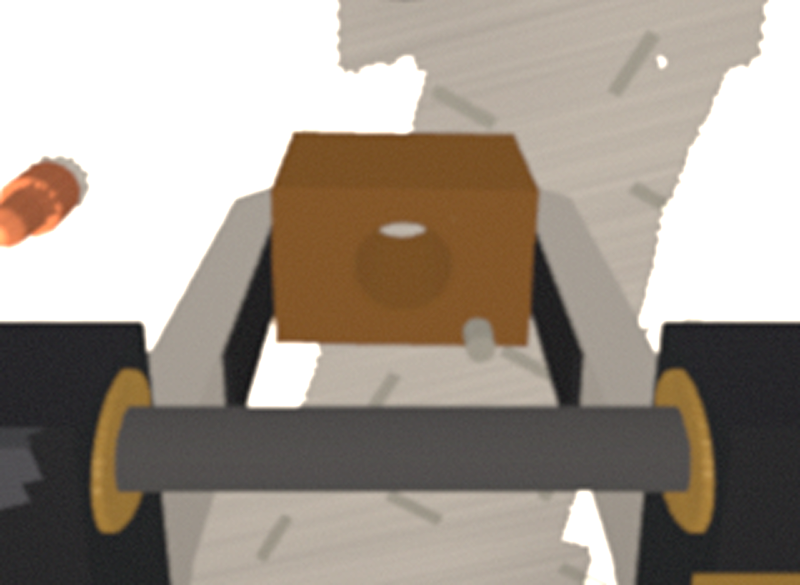

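```bash
python3 - <<'E'
from h import *
c=pickle.load(open('wrist4.pkl','rb')); T=np.array([394.149,-238.376,149.882]); Rt=Rm([-3.132,-.003,-.262])
W=(cloud(c)-T)@Rt
o=Rt.T@(np.array(c['origin'])-T); Rc=Rt.T@Rm(c['orientation'])
print('top z around', [W[int(150+y/2.5),int(100+x/2.5)].round(1).tolist() for x,y in((310,220),(310,300),(490,220),(500,290))])
for x,y in((404,264.5),(272,187),(538,187),(527,345),(278,341)):
    d=Rc@np.array([(100+x/2.5-.5*0-c['cx'])/c['fx'],(150+y/2.5-c['cy'])/c['fy'],1]); k=(-30.3-o[2])/d[2]; print((x,y),(o+k*d).round(2))
E
```

```text
top z around [[14.0, -17.1, -30.6], [-4.2, -17.7, -30.2], [13.7, 19.4, -30.0], [-2.1, 21.9, -30.0]]
(404, 264.5) [  3.95   1.93 -30.3 ]
(272, 187) [ 21.01 -24.49 -30.3 ]
(538, 187) [ 21.01  28.72 -30.3 ]
(527, 345) [-14.87  28.05 -30.3 ]
(278, 341) [-13.9  -24.77 -30.3 ]
```

move_arm:
  moves:
    - [0.04,0,0,0]
    - [0.0765,-0.0006,0.015,0]
    - [0.0765,-0.0006,0.05,0]
    - [0.0765,-0.0006,0.075,0]
    - [0.0765,-0.0006,0.075,0]
    - [0.0765,-0.0006,0.075,0]

```text
clock: 28.45
eef_pos: [468.9, -256.3, 75.6]
eef_rot: [-3.132, -0.003, -0.261]
wrist_force: [-0.3, 0.4, -3.2]
finger_gap: 53.9
finger_force: 59.8
```

```bash
python3 st.py
```

```text
{'clock': 28.45, 'joints': [-0.574, 0.411, 1.697, 0.012, 1.035, 1.251], 'eef_pos': [468.936, -256.293, 75.626], 'eef_rot': [-3.132, -0.003, -0.261], 'wrist_force': [-0.315, 0.42, -3.229], 'finger_gap': 53.918}
[[ 0.966 -0.258  0.005]
 [-0.258 -0.966  0.009]
 [ 0.003 -0.01  -1.   ]]
u,v 95.71739254537633 -530.9196792214134
```

move_arm:
  moves:
    - [-0.0002,0.0008,0.006,0]
    - [-0.0002,0.0008,0.011,0]
    - [-0.0002,0.0008,0.014,0]
    - [-0.0002,0.0008,0.017,0]
    - [-0.0002,0.0008,0.019,0]
    - [-0.0002,0.0008,0.019,0]

```text
clock: 29.05
eef_pos: [468.1, -257.1, 55.5]
eef_rot: [-3.131, -0.002, -0.261]
wrist_force: [0.1, -0.6, -4.5]
finger_gap: 53.9
finger_force: 59.8
```

```bash
python3 st.py
```

```text
{'clock': 29.05, 'joints': [-0.576, 0.44, 1.709, 0.012, 0.994, 1.25], 'eef_pos': [468.092, -257.116, 55.535], 'eef_rot': [-3.131, -0.002, -0.261], 'wrist_force': [0.099, -0.555, -4.548], 'finger_gap': 53.922}
[[ 0.966 -0.258  0.005]
 [-0.259 -0.966  0.009]
 [ 0.002 -0.01  -1.   ]]
u,v 95.11511653761511 -531.9331519449087
```

move_arm:
  moves:
    - [0,0,0.003,0]
    - [0,0,0.006,0]
    - [0,0,0.009,0]
    - [0,0,0.012,0]
    - [0,0,0.012,0]

```text
clock: 29.55
eef_pos: [468.0, -256.9, 43.2]
eef_rot: [-3.131, -0.002, -0.261]
wrist_force: [-0.3, -0.8, -4.4]
finger_gap: 53.8
finger_force: 59.8
```

```bash
python3 st.py
```

```text
{'clock': 29.55, 'joints': [-0.576, 0.458, 1.716, 0.012, 0.969, 1.249], 'eef_pos': [468.039, -256.906, 43.249], 'eef_rot': [-3.131, -0.002, -0.261], 'wrist_force': [-0.332, -0.797, -4.416], 'finger_gap': 53.788}
[[ 0.966 -0.258  0.004]
 [-0.258 -0.966  0.009]
 [ 0.002 -0.01  -1.   ]]
u,v 95.00939147509453 -531.7432207552359
```

Bore is over the pin with no side force. I'll continue down to near the disc (seating expected at TCP z about 17.5).

move_arm:
  moves:
    - [0,0,0.004,0]
    - [0,0,0.008,0]
    - [0,0,0.012,0]
    - [0,0,0.016,0]
    - [0,0,0.02,0]
    - [0,0,0.023,0]
    - [0,0,0.023,0]

```text
clock: 30.25
eef_pos: [468.2, -256.7, 20.3]
eef_rot: [-3.131, -0.002, -0.261]
wrist_force: [-0.3, 0.2, -3.9]
finger_gap: 53.4
finger_force: 59.8
```

move_arm:
  moves:
    - [0,0,0.001,0]
    - [0,0,0.002,0]
    - [0,0,0.002,0]

```text
clock: 30.55
eef_pos: [468.5, -256.9, 19.0]
eef_rot: [-3.132, -0.003, -0.261]
wrist_force: [0.1, -0.0, -2.4]
finger_gap: 53.7
finger_force: 59.8
```

```bash
python3 st.py
```

```text
{'clock': 30.55, 'joints': [-0.575, 0.497, 1.726, 0.013, 0.918, 1.249], 'eef_pos': [468.487, -256.897, 18.975], 'eef_rot': [-3.132, -0.003, -0.261], 'wrist_force': [0.051, -0.002, -2.392], 'finger_gap': 53.655}
[[ 0.966 -0.258  0.005]
 [-0.258 -0.966  0.009]
 [ 0.003 -0.01  -1.   ]]
u,v 95.44041554458329 -531.6183727725091
```

move_arm:
  moves:
    - [0,0,0.0007,0]
    - [0,0,0.0014,0]
    - [0,0,0.0014,0]

```text
clock: 30.85
eef_pos: [468.7, -257.0, 18.7]
eef_rot: [-3.132, -0.003, -0.261]
wrist_force: [-5.3, 4.3, 14.3]
finger_gap: 53.9
finger_force: 59.8
```

```bash
python3 st.py
```

```text
{'clock': 30.85, 'joints': [-0.575, 0.498, 1.726, 0.013, 0.917, 1.249], 'eef_pos': [468.734, -256.963, 18.734], 'eef_rot': [-3.132, -0.003, -0.261], 'wrist_force': [-5.321, 4.323, 14.337], 'finger_gap': 53.937}
[[ 0.966 -0.258  0.006]
 [-0.258 -0.966  0.008]
 [ 0.003 -0.01  -1.   ]]
u,v 95.69563766186727 -531.6188835203535
```

move_arm:
  moves:
    - [0,0,-0.0008,0]
    - [0,0,-0.0008,0]
  squeeze: 5

```text
clock: 31.05
eef_pos: [468.7, -256.9, 18.5]
eef_rot: [-3.132, -0.003, -0.261]
wrist_force: [0.4, 1.8, 2.7]
finger_gap: 54.2
finger_force: 5.0
```

move_arm:
  moves:
    - [0,0,0,0]
    - [0,0,0,0]
    - [0,0,0,0]
    - [0,0,0,0]
    - [0,0,0,0]
  jaw: 0.08

```text
clock: 31.55
eef_pos: [468.4, -256.9, 18.1]
eef_rot: [-3.132, -0.002, -0.261]
wrist_force: [0.3, -0.6, 0.7]
finger_gap: 80.3
finger_force: 0.0
```

```bash
python3 st.py
```

```text
{'clock': 31.55, 'joints': [-0.575, 0.499, 1.727, 0.013, 0.917, 1.249], 'eef_pos': [468.353, -256.854, 18.115], 'eef_rot': [-3.132, -0.002, -0.261], 'wrist_force': [0.31, -0.598, 0.666], 'finger_gap': 80.313}
[[ 0.966 -0.258  0.005]
 [-0.258 -0.966  0.009]
 [ 0.002 -0.01  -1.   ]]
u,v 95.29957625651724 -531.6116422996156
```

move_arm:
  moves:
    - [0,0,-0.02,0]
    - [0,0,-0.06,0]
    - [0,0,-0.11,0]
    - [0,0,-0.16,0]
    - [-0.05,0,-0.2,0]
    - [-0.1,0,-0.2,0]
    - [-0.1,0,-0.2,0]

```text
clock: 32.25
eef_pos: [368.3, -232.0, 219.2]
eef_rot: [-3.133, -0.004, -0.262]
wrist_force: [-0.6, 0.9, -0.6]
finger_gap: 79.8
finger_force: 0.0
```

```bash
python3 st.py; python3 - <<'E'
from h import *
from cell import viewer
w=viewer.camera('wrist'); s=viewer.camera('side')
cv2.imwrite('pics/end.png',np.hstack([cv2.resize(w['frame'],(480,360)),cv2.resize(s['frame'][270:370,210:299],(320,360))]))
for n,c in(('w',w),('s',s)):
    W=cloud(c); hsv=cv2.cvtColor(c['frame'],cv2.COLOR_BGR2HSV); m=(np.hypot(W[...,0]-471,W[...,1]+258)<40)&(W[...,2]>40)&(W[...,2]<60)&(hsv[...,1]>100)
    p=W[m]; print(n,len(p),np.median(p[:,2]),p.mean(0))
E
```

```text
{'clock': 32.25, 'joints': [-0.652, 0.028, 1.805, 0.01, 1.308, 1.178], 'eef_pos': [368.316, -232.001, 219.185], 'eef_rot': [-3.133, -0.004, -0.262], 'wrist_force': [-0.565, 0.9, -0.626], 'finger_gap': 79.838}
[[ 0.966 -0.259  0.006]
 [-0.259 -0.966  0.008]
 [ 0.004 -0.009 -1.   ]]
u,v -7.7603766968230286 -533.5181593564381
w 1584 48.05592181868363 [ 471.6647907  -258.82531353   47.98377168]
s 572 48.79365401610613 [ 470.96648073 -260.35691229   48.44156673]
```

View pics/end.png

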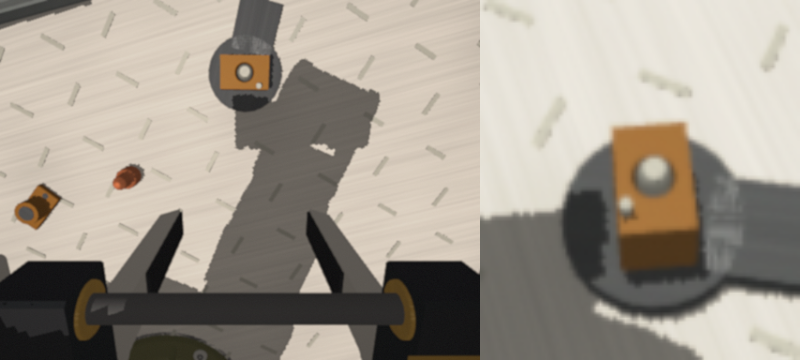

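The block sits over the pin at (245,72), nipple up. Its top is at 48 mm (12 mm disc plus 36 mm block), so it is fully seated and the gripper is clear.

```bash
python3 -c "
from cell import manip
print(manip.sign_off())"
```

```text
the job is handed in; nothing more can be done
None
```

I drew both faces of the slide block past the blade from right to left, with an estimated 4 to 5 N of push. The block now sits fully down on the crank disc, nipple up, the gripper is clear, and I handed the job in at about 32 s of robot time. I have not seen the verdict.

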